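Clear the way and hold the telescoping shoe brush drawn out

TASK

I want to wipe the tubes of the clamped shoe brush: first move the wooden shoe tree that lies in front of its telescoping handle and lay it flat in the tray beside its mate. Then squeeze in the button on the side of the brush's grip, pull the grip straight out past its first stop to its second stop, and finish while still holding it there fully drawn out, because it springs back if you let go. Leave the mate, the bowl, the red jar and the tin where they are.

Things in the scene. Friction and masses are not known exactly. Their poses are not given: they have to be found in the camera images.
- brush: shoe brush with telescoping handle; its aluminium barrel, 32 mm thick, axis level 50 mm above the surface, is fixed in two steel clamps. Origin on the surface below the axis; x runs level along the axis towards the grip, the way it draws out (bristle head at the other end, x -100 to -230 mm; barrel's mouth at x = 90 mm); y level across, z up
- grip_mid (a point): centre of the wooden grip block at the handle's end, 50 mm above the surface, axes as the brush. The grip is 68 mm long (x), 26 mm wide (y), 30 mm high; shut, it spans x 97 to 165 mm of the brush. It only slides along x. Fingers on its two side faces, centred on this point, squeeze in the button and hold the grip
- button (a joint): black push button, 26 mm long, 18 mm high, in the middle of the grip's -y side face, 6 mm proud: 0 = out, 0.005 m = fully pressed; sprung, 2 N to start, 6 N fully in. When out it latches the shut handle; pressed over about 3.5 mm it frees it. It may stay pressed during the pull
- grip (a joint): how far the grip has been drawn out of the middle tube: 0 = shut, 0.060 m = its stop (the first stop). Spring return, about 2 N rising to 3 N, so it moves first
- tube (a joint): how far the middle tube is drawn out of the barrel: 0 = shut, 0.070 m = its stop (with the grip's 0.060 this is the second stop, 130 mm of pull in all). Spring return, about 5 N rising to 7 N, so it moves only once the grip is at the first stop
- tree: wooden shoe tree, 235 mm long, 50 mm high, loose, 200 g: toe block 62 mm wide (x +35 to +125 mm), bar 26 mm wide (15 to 50 mm above the underside), heel block 52 mm across (x -63 to -115 mm). Origin on the underside plane, below the bar, at the balance point; x to the toe, z up. Grip across the bar there. This one lies across the grip's path, 85 to 105 mm beyond the shut grip's end
- mate: wooden shoe tree, 235 mm long, 50 mm high, loose, 200 g: toe block 62 mm wide (x +35 to +125 mm), bar 26 mm wide (15 to 50 mm above the underside), heel block 52 mm across (x -63 to -115 mm). Origin on the underside plane, below the bar, at the balance point; x to the toe, z up. Grip across the bar there. This one already lies in the tray's +y half (y about +55 mm)
- tray: low fixed wooden tray, 290 mm (x) by 220 mm (y), walls 5 mm thick and 30 mm high, floor 5 mm thick. Origin at the centre of its underside, on the surface; x along its long side. Its -y half is free: a shoe tree laid along x at y = -50 mm fits there with room to spare
- bowl: grey bowl, 110 mm across, 50 mm high, loose, origin under its centre; to be left alone
- caddy: red plastic jar with twist cap, 72 mm across, 100 mm high, loose, origin under its centre; to be left alone
- tin: flat aluminium polish tin, 72 mm across, 32 mm high, loose, origin under its centre; to be left alone
There are look-alikes about, which are no part of the job. What is shaped like the tree but purple or yellow is not meant.

How it is judged:
By the outcome, as a careful person would: the job done as asked, in the order asked, and still so for the second after the job is handed in, while the arm keeps its last pose, push and grip.
It also fails if it takes over 53 s, if anything falls off the work surface, if the arm or the gripper's body presses on something with over 40 N, if the wrist force passes 120 N, or if a joint passes its speed limit or range.

ROBOT

A 6-joint arm with a two-finger parallel gripper is mounted at the origin on the work surface. World frame = base frame: x ahead of the robot, y to its left, z up, the work surface at z = 0. Lengths are in m, angles in rad, forces in N, time in s.
With the tool pointing down it reaches from about 0.3 to 0.775 m from the base axis. Payload 14.6 kg.
Tool frame: the origin (TCP) lies on the mounting face of the last link; the fingertips stand 199 mm ahead of it and the grasp point (between the pads) lies 180 mm ahead of it; z points along the fingers, y is the direction in which the jaws open and shut (so a half turn about z gives the same grasp; the last joint's range is limited). The gripper opens to 94 mm and grips with 3 to 60 N. Pads are 16 mm wide; open, the fingers measure 119 mm over their backs; the gripper's body (75 mm by 177 mm) begins 78 mm behind the grasp point.
Start: joints at [-1.272, 0.3, 1.521, -0, 1.321, -0.067], TCP at [0.197, -0.514, 0.405] pointing down, gripper open.
Joint ranges: [-3.03, 3.03], [-0.79, 2.21], [0.23, 2.52], [-1.04, 4.18], [0, 3.07], [-2.55, 2.55]. Speed limits (rad/s): [2.22, 2.22, 2.57, 3.14, 3.14, 3.14].

INTERFACE

Orientations are given as [roll, pitch, yaw] about the fixed x, y, z axes, in that order (R = Rz(yaw) Ry(pitch) Rx(roll)).
In Python, from station import sensors, vision, job gives the robot as it stands. The module is installed in compiled form; this text tells all that it offers.
- The arm moves only by the tool arm_command, never from a script. Its argument "plan" is one flat list of numbers, 5 for each row, row after row: the closure, from -1 (fully open) to 1 (shut), so that 0 is half open, then the shift along the world's x, y, z scaled (see below), then the turn about the world's z scaled (see below). A call has 1 to 20 rows; each row is the pose to reach, as a shift and turn from the pose commanded when the call began; what a row does not reach only later rows make up. The controller multiplies each number of a shift by 400 mm and each number of a turn by 120 degrees. A row lasts 1/10 s, in which the tool goes at most 50 mm and 8.59 degrees, less where a joint would pass 70% of its speed; a pose out of reach is approached as far as the arm can. A call with a number of a shift or a turn outside -1 to 1 is refused whole. A call with a gripper value outside its range is refused whole. The fingers move at their own pace and stop on an object; "newtons" is the grip in N (left out, the last holds). Time passes only in rows, so rows that repeat a pose let the fingers close. It gives the time, the measured TCP pose, the force and the opening at its end, in the units of the state.
- sensors.get_obs(): the state, without advancing time (a new reading comes with each control period).
- vision.camera(name): name is "side" or "top" or "wrist"; returns the picture (384x512x3 uint8, blue, green, red); there is no depth.
- vision.camera_params(name): a dict with "intrinsics" (3x3 intrinsics, pixels), "k1" (the pictures are not rectified: a ray, as slopes to the right and down, at radius r is drawn at 1 + k1 r^2 times it, then the intrinsics apply), "rvec" (rotation vector, rad) and "tvec" (3), from world to camera coordinates, as OpenCV has them. Camera axes: x right, y down, z forward; pixel columns grow to the right and rows downward; lengths in m; the calibration is good to about 2 mm. A picture is of the moment at which its call begins: read the wrist's pose just before it. camera_params takes no time and is no camera call; for the wrist camera it gives the pose at the moment of the call.
- job.hand_in(): hands the job in, once; it reports no verdict.
Trained networks look in the newest picture that a camera, given by its name, has taken for a name from the list of things; names that differ only in an ending like _2 or _b are one class to them, and where a whole thing is asked for, a point or a joint stands for the part that bears it (a point fixed in the world has none). Each returns a list of dicts, best first, with "confidence" (0 to 1); they miss things now and then, are a little off and sometimes report something else, mostly with a low value. They report only what shows in the picture. A call takes as long as a camera call. They do not tell look-alikes from the thing itself.
- vision.search_frame(name, camera): "at" ([row, column] in pixels, amid what is visible of it).
- vision.silhouettes(name, camera): "mask" (384x512 bool, what is visible of it) and "at" ([row, column] in pixels, amid what is visible of it).
- vision.pinpoint(name, camera): "at" ([row, column] in pixels: a listed point, or the origin of a listed thing).
The state is a dict: "time_s": time; "qpos": joint angles; "joint_vel": joint speeds; "tau": joint torques, N m; "ee_pos": TCP position; "eef_rot": TCP orientation; "force": force on the tool from outside, world axes, zero at the start; "moment": the same for the moment, N m; "grip_width": finger opening in m.
Only numpy, scipy, OpenCV 4.12 (cv2) and the standard library are available. Lean on these libraries where they do the work, as an engineer would, in place of code of your own. Each camera call takes 0.05 s, during which the arm holds its last target.

## Working session

There is one attempt and no reset: what is moved stays moved. The work goes in short steps, Python scripts to look and compute and a tool call to move; the robot and the scene stay as the last step left them, time stands still between calls to the robot, and variables do not carry over. Pictures are saved under pics/ and viewed, and the job is handed in when it is done.

Besides the shell and the picture viewer there is one more tool, called after ">>>" as a command line: name --argument value ..., lists and objects as JSON in quotes. arm_command: Moves the arm, as the interface text tells. Its arguments: {"type":"object","properties":{"plan":{"type":"array"},"newtons":{"type":"number"}},"required":["plan"]}

```bash
mkdir -p pics
python3 - <<'E'
from station import sensors, vision, job
import cv2,numpy as np
o=sensors.get_obs()
print(o)
for c in ["top","side","wrist"]:
    im=vision.camera(c); cv2.imwrite(f"pics/{c}0.png",im)
    p=vision.camera_params(c); print(c,p)
E
```

```text
{'time_s': 0.0, 'qpos': array([-1.27160545e+00,  3.00455823e-01,  1.52156662e+00,  1.84475693e-06,
        1.32066731e+00, -6.65831601e-02]), 'joint_vel': array([ 0.00046678, -0.00050557, -0.00137389,  0.00175998,  0.00029823,
       -0.00137198]), 'tau': array([-1.27093477e-03, -5.31800687e+01, -3.52736199e+01,  7.07779988e-02,
        2.43757601e-02, -1.24771150e-04]), 'ee_pos': array([ 0.19671691, -0.51358496,  0.4041007 ]), 'eef_rot': array([-3.14049810e+00, -7.47777233e-05,  3.65773541e-01]), 'force': array([0.12168581, 0.82275612, 0.2561616 ]), 'moment': array([-0.02064058, -0.0043101 ,  0.01248847]), 'grip_width': 0.09382984936676199}
top {'intrinsics': array([[353.5043765 ,   0.        , 252.3555657 ],
       [  0.        , 353.5043765 , 190.59627583],
       [  0.        ,   0.        ,   1.        ]]), 'k1': -0.051058412963137886, 'rvec': array([ 2.21759218, -2.18001549,  0.10447973]), 'tvec': array([-0.02570632,  0.55939064,  1.13388714])}
side {'intrinsics': array([[384.80840629,   0.        , 256.05317386],
       [  0.        , 384.80840629, 193.96138302],
       [  0.        ,   0.        ,   1.        ]]), 'k1': -0.038837340794283866, 'rvec': array([ 0.54575737, -2.52559275,  1.39269554]), 'tvec': array([0.52946137, 0.16229191, 0.88994401])}
wrist {'intrinsics': array([[271.62265445,   0.        , 260.01318302],
       [  0.        , 271.62265445, 194.68541567],
       [  0.        ,   0.        ,   1.        ]]), 'k1': 0.021646019118328117, 'rvec': array([-2.41017335,  1.65865879,  0.21277682]), 'tvec': array([-0.54835646, -0.02606946,  0.39154989])}
```

View pics/top0.png

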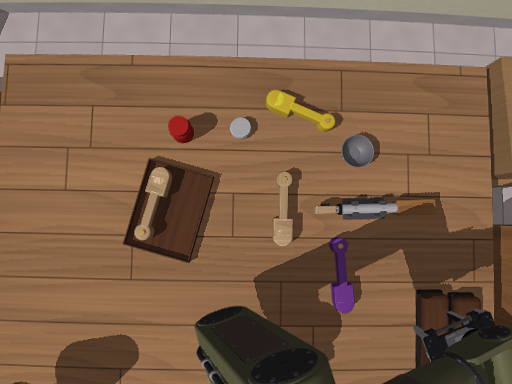

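View pics/side0.png

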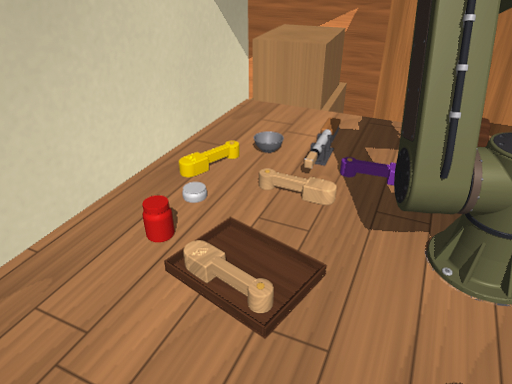

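View pics/wrist0.png

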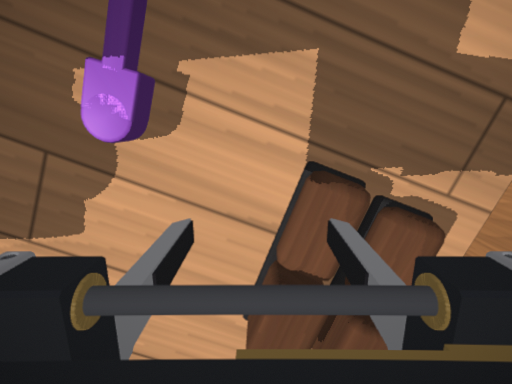

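Top view candidates for the tree, as (row, col):
- Wooden one at (208,284), lying across the grip's axis. This is the one I want.
- Wooden mate in the tray at (203,152).
- Yellow at (110,302) and purple at (275,342), both look-alikes.

The grip is at about (210,327), the bowl (151,358), the jar (129,181) and the tin (128,240). The side view agrees. The wrist view shows only the purple one and the stray brushes.

```bash
cat > h.py <<'E'
from station import sensors, vision, job
import cv2,numpy as np
P={}
def par(c):
    if c=="wrist": return vision.camera_params(c)
    if c not in P: P[c]=vision.camera_params(c)
    return P[c]
def dist(p): return np.array([p["k1"],0,0,0,0.])
def ray(c,rc,p=None):
    p=p or par(c); K=p["intrinsics"]
    uv=cv2.undistortPoints(np.array([[[rc[1],rc[0]]]],float),K,dist(p))[0,0]
    R=cv2.Rodrigues(p["rvec"])[0]; d=R.T@np.array([uv[0],uv[1],1]); o=-R.T@p["tvec"]
    return o,d
def onz(c,rc,z,p=None):
    o,d=ray(c,rc,p); return o+d*(z-o[2])/d[2]
def proj(c,X,p=None):
    p=p or par(c)
    q=cv2.projectPoints(np.atleast_2d(X).astype(float),p["rvec"],p["tvec"],p["intrinsics"],dist(p))[0][:,0]
    return q[:,::-1]
E
python3 - <<'E'
from h import *
ti=vision.camera("top"); si=vision.camera("side")
cv2.imwrite("pics/crop1.png",cv2.resize(ti[140:270,110:420],None,fx=2.5,fy=2.5,interpolation=cv2.INTER_CUBIC))
cv2.imwrite("pics/crop2.png",cv2.resize(si[120:330,150:350],None,fx=2.8,fy=2.8,interpolation=cv2.INTER_CUBIC))
Z=dict(tree=0,mate=0,brush=0,grip_mid=.05,tray=0,bowl=0,caddy=0,tin=0)
for n in Z:
    for c in ["top","side"]:
        for d in vision.pinpoint(n,c)[:4]:
            print(n,c,round(d["confidence"],2),np.round(d["at"],1),np.round(onz(c,d["at"],Z[n]),3))
print(sensors.get_obs()["time_s"])
E
```

```text
tree top 0.98 [114.  302.3] [ 0.825 -0.182  0.   ]
tree top 0.94 [269.2 338. ] [ 0.306 -0.304  0.   ]
tree top 0.85 [208.4 281.5] [ 0.504 -0.114  0.   ]
tree top 0.59 [133.1 183.8] [0.75  0.216 0.   ]
tree side 0.8 [191.3 295.5] [ 0.506 -0.122  0.   ]
tree side 0.68 [181.2 376.2] [ 0.294 -0.284  0.   ]
mate top 0.64 [205.7 157.9] [0.506 0.294 0.   ]
mate top 0.38 [148.1 351.6] [ 0.711 -0.351  0.   ]
mate side 0.72 [286.9 229.9] [0.504 0.307 0.   ]
mate side 0.16 [269.7 241.6] [0.505 0.249 0.   ]
brush top 0.67 [210.9 362.9] [ 0.5   -0.388  0.   ]
brush side 0.75 [157.1 319. ] [ 0.507 -0.372  0.   ]
grip_mid top 0.56 [205.7 324.2] [ 0.513 -0.245  0.05 ]
tray top 0.57 [208.5 170.5] [0.497 0.252 0.   ]
tray top 0.34 [208.8 324.8] [ 0.505 -0.259  0.   ]
tray side 0.88 [269.9 244.4] [0.499 0.247 0.   ]
tray side 0.31 [194.  195.8] [0.773 0.015 0.   ]
bowl top 0.57 [152.3 353.1] [ 0.697 -0.356  0.   ]
bowl side 0.84 [149.5 267.3] [ 0.697 -0.354  0.   ]
caddy top 0.9 [134.6 179.8] [0.745 0.229 0.   ]
caddy side 0.95 [237.2 158.1] [0.75  0.231 0.   ]
tin top 0.77 [128.3 239.7] [0.77  0.029 0.   ]
tin side 0.95 [193.  197.6] [0.771 0.008 0.   ]
1.05
```

View pics/crop1.png

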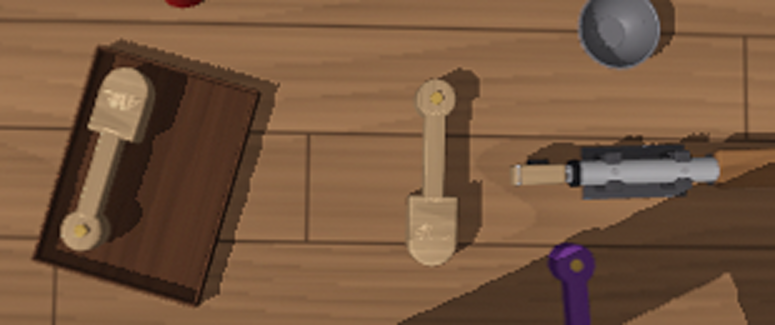

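View pics/crop2.png

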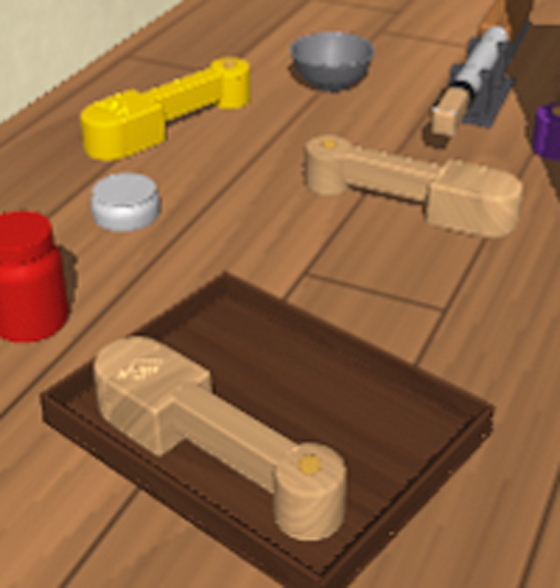

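The close crop confirms the choice. The light-wood tree lies across the grip's path with its toe towards the robot. The mate is in the tray, and the black button is on the grip's far (+x world) side. Next I refine the poses by fitting models to the silhouettes.

```bash
cat > fit.py <<'E'
from h import *
from scipy.optimize import minimize
def disc(cx,r,z0,z1,a0=0,a1=2*np.pi):
    t=np.linspace(a0,a1,24); return [np.c_[cx+r*np.cos(t),r*np.sin(t),np.full(24,z)] for z in (z0,z1)]
def box(x0,x1,y0,y1,z0,z1): return np.array([[x,y,z] for x in(x0,x1) for y in(y0,y1) for z in(z0,z1)],float)
def tree_parts():
    toe=np.vstack([box(.035,.094,-.031,.031,0,.05)]+disc(.094,.031,0,.05,-np.pi/2,np.pi/2))
    heel=np.vstack(disc(-.089,.026,0,.05))
    return [toe,heel,box(-.07,.04,-.013,.013,.015,.05)]
def tray_parts(): return [box(-.145,.145,-.11,.11,0,.03)]
def render(parts,pose,c,z0=0):
    S=4; m=np.zeros((384*S,512*S),np.uint8); x,y,a=pose
    R=np.array([[np.cos(a),-np.sin(a),0],[np.sin(a),np.cos(a),0],[0,0,1]])
    for p in parts:
        q=proj(c,p@R.T+[x,y,z0])[:,::-1]*S+S/2
        cv2.fillConvexPoly(m,cv2.convexHull(q.astype(np.float32)).astype(np.int32),255)
    return cv2.resize(m,(512,384),interpolation=cv2.INTER_AREA)/255.
def fit(parts,p0,masks,z0=0):
    sc=np.array([.01,.01,.05])
    def cost(v):
        return sum(np.abs(render(parts,p0+v*sc,c,z0)-m).sum() for c,m in masks.items())
    best=None
    for s in ([0,0,0],[.5,-.5,.5]):
        r=minimize(cost,s,method="Nelder-Mead",options=dict(initial_simplex=np.array(s)+np.vstack([np.zeros(3),np.eye(3)]),maxiter=150))
        if best is None or r.fun<best.fun: best=r
    return p0+best.x*sc,best.fun,{c:m.sum() for c,m in masks.items()}
E
python3 - <<'E'
from fit import *
vision.camera("top");vision.camera("side")
def near(n,c,X,z=.025):
    t=proj(c,[*X,z])[0]; L=vision.silhouettes(n,c)
    L=[(np.hypot(*(np.array(d["at"])-t)),d) for d in L]
    L=[l for l in L if l[0]<25]
    if not L: print("none",n,c); return None
    d=min(L,key=lambda l:l[0])[1]; np.save(f"m_{n}_{c}.npy",d["mask"]); return d["mask"].astype(float)
for n,pt,p0,z0 in [("tree",tree_parts(),[.505,-.117,np.pi],0),("mate",tree_parts(),[.505,.3,-.27],.005),("tray",tray_parts(),[.498,.25,-.27],0)]:
    ms={}
    for c in("top","side"):
        m=near(n,c,p0[:2])
        if m is not None:
            ms[c]=m
    for sub in (ms,*({c:ms[c]} for c in ms)):
        print(n,list(sub),fit(pt,np.array(p0),sub,z0))
for c in("top","side"):
    for n in ("brush","grip_mid"):
        for d in vision.silhouettes(n,c)[:2]: print(n,c,d["confidence"],d["at"],d["mask"].sum())
for rc,z in [((209.6,315.2),.065),((207.2,397.2),.066)]: print(onz("top",rc,z))
E
```

```text
tree ['top', 'side'] (array([ 0.5077482 , -0.11480571,  3.12729822]), np.float64(250.6627450980392), {'top': np.float64(990.0), 'side': np.float64(1480.0)})
tree ['top'] (array([ 0.50779778, -0.11437627,  3.13320091]), np.float64(92.12941176470588), {'top': np.float64(990.0)})
tree ['side'] (array([ 0.51024998, -0.11785298,  3.10950923]), np.float64(128.10196078431372), {'side': np.float64(1480.0)})
mate ['top', 'side'] (array([ 0.50900704,  0.30379566, -0.26815155]), np.float64(368.6627450980392), {'top': np.float64(1085.0), 'side': np.float64(2676.0)})
mate ['top'] (array([ 0.50808858,  0.3051152 , -0.26202921]), np.float64(150.4078431372549), {'top': np.float64(1085.0)})
mate ['side'] (array([ 0.50912039,  0.30292886, -0.2763722 ]), np.float64(204.0666666666667), {'side': np.float64(2676.0)})
tray ['top', 'side'] (array([ 0.49397053,  0.25395708, -0.25661354]), np.float64(4250.450980392156), {'top': np.float64(5131.0), 'side': np.float64(7834.0)})
tray ['top'] (array([ 0.49209901,  0.25435126, -0.25030169]), np.float64(1282.7098039215687), {'top': np.float64(5131.0)})
tray ['side'] (array([ 0.49519593,  0.25349195, -0.26145127]), np.float64(2915.8627450980393), {'side': np.float64(7834.0)})
brush top 0.93 [207.3, 377.3] 1936
grip_mid top 0.64 [207.9, 325.5] 198
brush side 0.74 [147.5, 324.3] 842
grip_mid side 0.57 [158.1, 311.9] 149
[ 0.50030411 -0.21349235  0.065     ]
[ 0.5118604  -0.47706723  0.066     ]
```

Run:
```python
from fit import *
ms={c:(np.load(f"m_tray_{c}.npy")|np.load(f"m_mate_{c}.npy")).astype(float) for c in("top","side")}
pts=[np.array(p) for p in [tray_parts()[0]]]
mt=np.array([.509,.3038,-.268])
# mate rendered along, fixed
import fit as F
R0=F.render
M={c:R0(tree_parts(),mt,c,.005) for c in ms}
F.render=lambda parts,pose,c,z0=0: np.maximum(R0(parts,pose,c,z0),M[c])
for sub in (ms,*({c:ms[c]} for c in ms)):
    print(list(sub),F.fit(pts,np.array([.495,.254,-.258]),sub))
im=vision.camera("top")
out=im.copy()
for parts,pose,z,col in [(tree_parts(),(.508,-.115,3.13),0,(0,255,0)),(tree_parts(),mt,.005,(255,0,0)),(tray_parts(),(.495,.254,-.26),0,(0,0,255))]:
    m=(R0(parts,pose,"top",z)>.5).astype(np.uint8)
    cs,_=cv2.findContours(m,cv2.RETR_EXTERNAL,cv2.CHAIN_APPROX_NONE); cv2.drawContours(out,cs,-1,col,1)
g=vision.silhouettes("grip_mid","top")
cv2.imwrite("pics/ov.png",cv2.resize(out[140:270,110:420],None,fx=2.5,fy=2.5,interpolation=cv2.INTER_NEAREST))
cv2.imwrite("pics/grip.png",cv2.resize(im[190:230,305:410],None,fx=7,fy=7,interpolation=cv2.INTER_CUBIC))
```

```text
['top', 'side'] (array([ 0.49421376,  0.25390037, -0.26089019]), np.float64(541.9176470588236), {'top': np.float64(6211.0), 'side': np.float64(10490.0)})
['top'] (array([ 0.49212848,  0.25494926, -0.25361016]), np.float64(202.4941176470588), {'top': np.float64(6211.0)})
['side'] (array([ 0.49530056,  0.25352308, -0.2618832 ]), np.float64(270.2274509803922), {'side': np.float64(10490.0)})
```

View pics/ov.png

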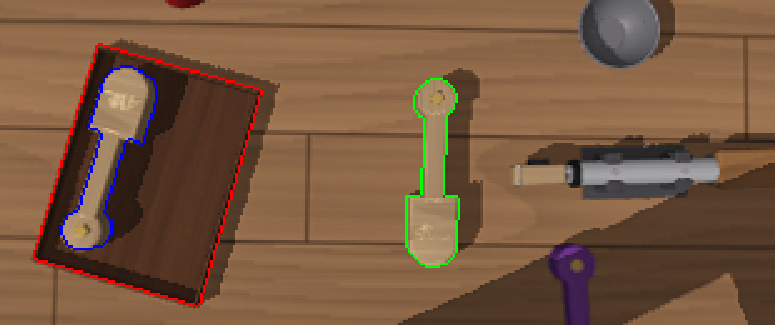

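View pics/grip.png

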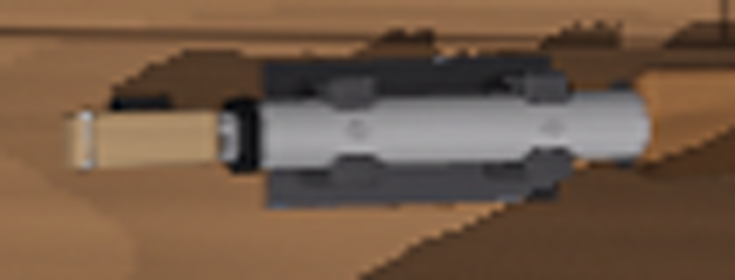

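Fits overlay well: green tree, blue mate and red tray outlines match. Now moving above the tree.

>>> arm_command --plan '[-0.2, 0.7775, 0.997, -0.26, -0.179, -0.2, 0.7775, 0.997, -0.26, -0.179, -0.2, 0.7775, 0.997, -0.26, -0.179, -0.2, 0.7775, 0.997, -0.26, -0.179, -0.2, 0.7775, 0.997, -0.26, -0.179, -0.2, 0.7775, 0.997, -0.26, -0.179, -0.2, 0.7775, 0.997, -0.26, -0.179, -0.2, 0.7775, 0.997, -0.26, -0.179, -0.2, 0.7775, 0.997, -0.26, -0.179, -0.2, 0.7775, 0.997, -0.26, -0.179, -0.2, 0.7775, 0.997, -0.26, -0.179, -0.2, 0.7775, 0.997, -0.26, -0.179, -0.2, 0.7775, 0.997, -0.26, -0.179]' --newtons 30

```text
time_s: 3.05
ee_pos: [0.5076, -0.1149, 0.3006]
eef_rot: [3.142, 0.0, -0.008]
force: [-0.3, -0.5, -0.7]
grip_width: 0.0567
```

Run:
```python
from fit import *
p=par("wrist"); im=vision.camera("wrist"); P["wrist"]=p
o=sensors.get_obs(); print(o["ee_pos"],o["eef_rot"],o["grip_width"])
import fit
fit.par=None
q=lambda X: cv2.projectPoints(np.atleast_2d(X).astype(float),p["rvec"],p["tvec"],p["intrinsics"],dist(p))[0][:,0]
out=im.copy(); a=3.13; R=np.array([[np.cos(a),-np.sin(a),0],[np.sin(a),np.cos(a),0],[0,0,1]])
for X in tree_parts():
    c=cv2.convexHull(q(X@R.T+[.508,-.115,0]).astype(np.float32)).astype(int); cv2.polylines(out,[c],True,(0,255,0),1)
cv2.imwrite("pics/w1.png",np.vstack([out]))
```

```text
[ 0.50737602 -0.11540982  0.30083636] [ 3.14143290e+00 -7.04668828e-05 -9.43645031e-03] 0.056364284051471696
```

View pics/w1.png

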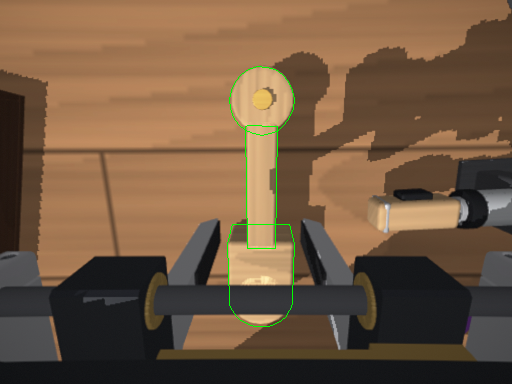

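The wrist view shows the model outline on the tree: heel at (100,262), bar centred at column 262, and the bar sits between the fingers. The shut grip is at (212,415). Descend and grip.

>>> arm_command --plan '[-0.2, 0, 0, -0.1, 0, -0.2, 0, 0, -0.18, 0, -0.2, 0, 0, -0.215, 0, -0.2, 0, 0, -0.215, 0, 1, 0, 0, -0.215, 0, 1, 0, 0, -0.215, 0, 1, 0, 0, -0.215, 0, 1, 0, 0, -0.215, 0, 1, 0, 0, -0.215, 0, 1, 0, 0, -0.215, 0]' --newtons 30

```text
time_s: 4.1
ee_pos: [0.5079, -0.1149, 0.2153]
eef_rot: [3.141, -0.001, -0.009]
force: [-2.1, -0.2, 6.6]
grip_width: 0.026
```

>>> arm_command --plan '[1, 0, 0, 0.1, 0, 1, 0, 0, 0.2, 0, 1, 0, 0, 0.25, 0, 1, 0, 0.1, 0.25, -0.06, 1, -0.055, 0.7985, 0.25, -0.119, 1, -0.055, 0.7985, 0.25, -0.119, 1, -0.055, 0.7985, 0.25, -0.119, 1, -0.055, 0.7985, 0.25, -0.119, 1, -0.055, 0.7985, 0.25, -0.119, 1, -0.055, 0.7985, 0.25, -0.119, 1, -0.055, 0.7985, 0.25, -0.119, 1, -0.055, 0.7985, 0.25, -0.119, 1, -0.055, 0.7985, 0.25, -0.119]'

```text
time_s: 5.4
ee_pos: [0.4858, 0.2039, 0.3145]
eef_rot: [3.141, 0.0, -0.259]
force: [0.7, 0.0, -1.9]
grip_width: 0.0259
```

Run:
```python
from h import *
for c in("top","side"):
    im=vision.camera(c); a=im[130:280,100:300] if c=="top" else im[160:360,130:350]
    cv2.imwrite(f"pics/c3{c}.png",cv2.resize(a,None,fx=2.7,fy=2.7,interpolation=cv2.INTER_CUBIC))
print(sensors.get_obs()["ee_pos"],sensors.get_obs()["eef_rot"],sensors.get_obs()["grip_width"])
```

```text
[0.48593236 0.20363233 0.31465045] [ 3.14149009e+00  7.49827152e-05 -2.59784888e-01] 0.02567999328353115
```

View pics/c3side.png

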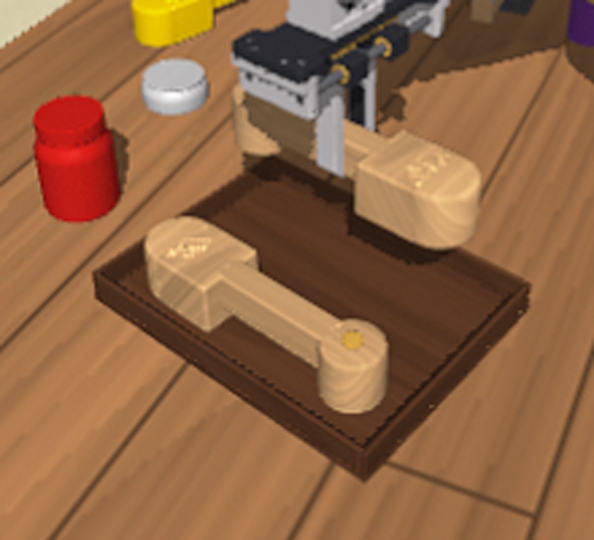

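View pics/c3top.png

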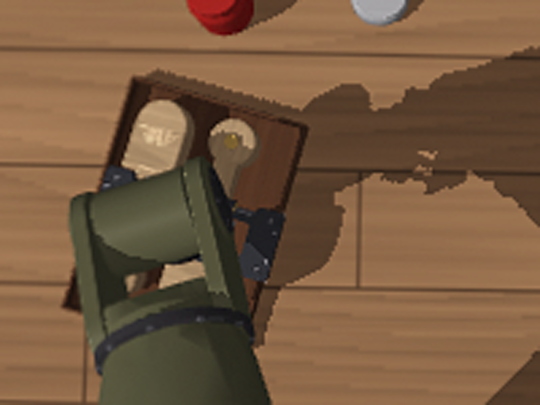

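The tree hangs level over the tray's free half (side crop, heel and toe level). Lowering and releasing.

>>> arm_command --plan '[1, 0, 0, -0.1, 0, 1, 0, 0, -0.18, 0, 1, 0, 0, -0.215, 0, 1, 0, 0, -0.226, 0, 1, 0, 0, -0.235, 0, 1, 0, 0, -0.235, 0, 0.05, 0, 0, -0.235, 0, 0.05, 0, 0, -0.235, 0, 0.05, 0, 0, -0.235, 0, 0.05, 0, 0, -0.235, 0, 0.05, 0, 0, -0.15, 0, 0.05, 0, 0, -0.05, 0, 0.05, 0, 0, 0.03, 0, 0.05, 0, 0, 0.03, 0]'

```text
time_s: 6.9
ee_pos: [0.4862, 0.2048, 0.331]
eef_rot: [-3.138, -0.006, -0.258]
force: [0.5, -0.1, 0.3]
grip_width: 0.0447
```

Run:
```python
from h import *
im=vision.camera("side"); a=im[120:360,130:350] 
cv2.imwrite(f"pics/c4side.png",cv2.resize(a,None,fx=2.4,fy=2.4,interpolation=cv2.INTER_CUBIC))
print(sensors.get_obs()["ee_pos"],sensors.get_obs()["eef_rot"],sensors.get_obs()["grip_width"])
```

```text
[0.48581711 0.20464789 0.32849323] [-3.13943554 -0.00325297 -0.25830106] 0.045221272645837765
```

View pics/c4side.png

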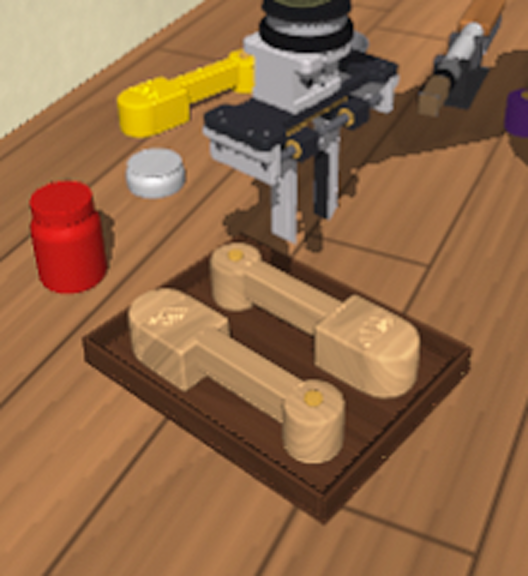

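The tree lies flat beside its mate in the tray, and the gripper is clear. Now to the brush, hovering behind the grip to measure its axis with the wrist camera.

>>> arm_command --plan '[-0.3, 0.0475, -1, 0, 0.873, -0.3, 0.0475, -1, 0, 0.873, -0.3, 0.0475, -1, 0, 0.873, -0.3, 0.0475, -1, 0, 0.873, -0.3, 0.0475, -1, 0, 0.873, -0.3, 0.0475, -1, 0, 0.873, -0.3, 0.0475, -1, 0, 0.873, -0.3, 0.0475, -1, 0, 0.873, -0.3, 0.0475, -1, 0, 0.873, -0.3, 0.0475, -1, 0, 0.873, -0.3, 0.0475, -1, 0, 0.873, -0.3, 0.0475, -1, 0, 0.873, -0.3, 0.0475, -1, 0, 0.873, -0.3, 0.0475, -1, 0, 0.873]'

```text
time_s: 8.35
ee_pos: [0.5046, -0.1954, 0.3253]
eef_rot: [-3.14, -0.001, 1.573]
force: [-0.7, -0.2, 0.3]
grip_width: 0.0614
```

>>> arm_command --plan '[-0.3, 0, -0.44, 0, 0, -0.3, 0, -0.44, 0, 0, -0.3, 0, -0.44, 0, 0, -0.3, 0, -0.44, 0, 0, -0.3, 0, -0.44, 0, 0, -0.3, 0, -0.44, 0, 0]'

```text
time_s: 8.95
ee_pos: [0.5046, -0.3713, 0.3255]
eef_rot: [-3.14, -0.001, 1.567]
force: [0.1, -0.1, -0.2]
grip_width: 0.0608
```

Run:
```python
from h import *
import pickle
p=par("wrist"); im=vision.camera("wrist"); cv2.imwrite("pics/w5.png",im); cv2.imwrite("pics/w5b.png",cv2.resize(im[0:260,130:390],None,fx=2.3,fy=2.3,interpolation=cv2.INTER_CUBIC))
pickle.dump(p,open("w5.pkl","wb"))
o=sensors.get_obs();print(o["time_s"],o["ee_pos"],o["eef_rot"],o["grip_width"])
for n in("grip_mid","brush"):
  for d in vision.pinpoint(n,"wrist"): print(n,d["confidence"],d["at"],onz("wrist",d["at"],.05 if n=="grip_mid" else 0,p))
```

```text
9.0 [ 0.50480634 -0.37067776  0.32585512] [-3.14063517e+00 -1.00320249e-03  1.56822927e+00] 0.06089769930855259
brush 0.58 [196.0, 263.4] [ 0.50753464 -0.37811005  0.        ]
```

View pics/w5b.png

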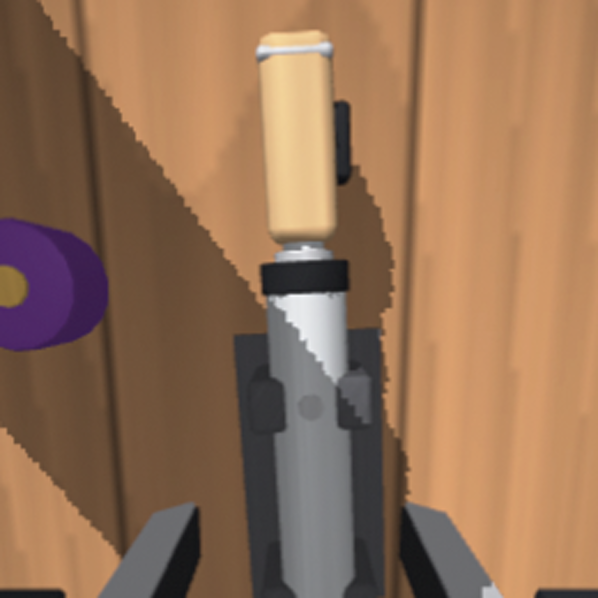

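Run:
```python
from h import *
import pickle
p=pickle.load(open("w5.pkl","rb"))
f=lambda x,y,z:onz("wrist",(y/2.3,130+x/2.3),z,p)
E={}
for n,x,y,z in [("far",297,33,.06),("near",303,240,.06),("L1",262,70,.06),("R1",331,70,.06),("L2",270,228,.06),("R2",335,228,.06),("bL1",268,300,.05),("bR1",346,300,.05),("bL2",282,590,.05),("bR2",352,590,.05),("bt",340,143,.05)]:
    E[n]=f(x,y,z); print(n,np.round(E[n],4))
for a,b in(("L1","R1"),("L2","R2"),("bL1","bR1"),("bL2","bR2")): print((E[a]+E[b])/2)
```

```text
far [ 0.5037 -0.2133  0.06  ]
near [ 0.5056 -0.2808  0.06  ]
L1 [ 0.4914 -0.2245  0.06  ]
R1 [ 0.5156 -0.2246  0.06  ]
L2 [ 0.4933 -0.2765  0.06  ]
R2 [ 0.5175 -0.2766  0.06  ]
bL1 [ 0.4916 -0.3027  0.05  ]
bR1 [ 0.5227 -0.3028  0.05  ]
bL2 [ 0.4957 -0.4296  0.05  ]
bR2 [ 0.5272 -0.4297  0.05  ]
bt [ 0.5196 -0.2458  0.05  ]
[ 0.50350639 -0.22454342  0.06      ]
[ 0.50543008 -0.27652651  0.06      ]
[ 0.50717845 -0.30275995  0.05      ]
[ 0.511459   -0.42967397  0.05      ]
```

Brush axis yaw is about 1.608 rad, and the grip's middle is about (0.5047, -0.247). Move over it, descend and squeeze.

>>> arm_command --plan '[-0.3, 0, 0.1, 0, 0.019, -0.3, 0, 0.2, 0, 0.019, -0.3, 0, 0.31, 0, 0.019, -0.3, 0, 0.31, 0, 0.019, -0.3, 0, 0.31, 0, 0.019]'

```text
time_s: 9.6
ee_pos: [0.505, -0.2461, 0.3272]
eef_rot: [3.141, 0.001, 1.612]
force: [0.2, 0.7, 0.4]
grip_width: 0.0612
```

Run:
```python
from h import *
p=par("wrist"); im=vision.camera("wrist"); cv2.imwrite("pics/w6.png",im)
o=sensors.get_obs();print(o["time_s"],o["ee_pos"],o["eef_rot"],o["grip_width"])
s=vision.camera("side"); cv2.imwrite("pics/s6.png",cv2.resize(s[60:260,230:430],None,fx=2.8,fy=2.8))
```

```text
9.65 [ 0.50488247 -0.24699887  0.32703803] [3.14100128e+00 5.15364506e-04 1.61067426e+00] 0.06125774199520974
```

View pics/w6.png

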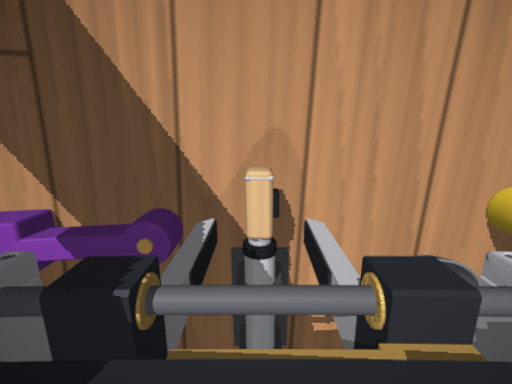

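View pics/s6.png

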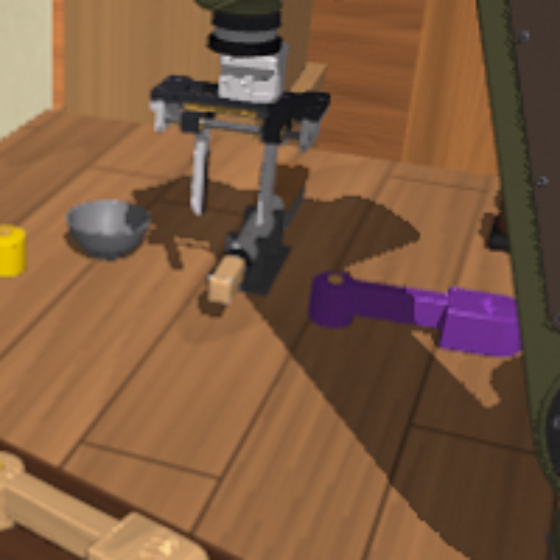

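The grip is at columns 247–272 in the wrist view, midway between the fingers (214 and 307), with the button on the right at (203,276). Descend and squeeze.

>>> arm_command --plan '[-0.3, 0, 0, -0.1, 0, -0.3, 0, 0, -0.19, 0, -0.3, 0, 0, -0.2425, 0, -0.3, 0, 0, -0.2425, 0, 1, 0, 0, -0.2425, 0, 1, 0, 0, -0.2425, 0, 1, 0, 0, -0.2425, 0, 1, 0, 0, -0.2425, 0, 1, 0, 0, -0.2425, 0, 1, 0, 0, -0.2425, 0, 1, 0, 0, -0.2425, 0]' --newtons 35

```text
time_s: 10.8
ee_pos: [0.5047, -0.2474, 0.2302]
eef_rot: [3.142, 0.0, 1.61]
force: [-2.9, 1.4, 6.2]
grip_width: 0.026
```

Run:
```python
from h import *
p=par("wrist"); im=vision.camera("wrist"); cv2.imwrite("pics/w7.png",im)
o=sensors.get_obs();print(o["time_s"],o["ee_pos"],o["eef_rot"],o["grip_width"],o["force"])
s=vision.camera("side"); cv2.imwrite("pics/s7.png",cv2.resize(s[100:200,260:360],None,fx=5,fy=5))
```

```text
10.85 [ 0.50471503 -0.24742422  0.23026069] [3.14148050e+00 4.38165826e-04 1.61017673e+00] 0.025764192800206878 [-3.15476444  1.68955863  7.4652297 ]
```

View pics/s7.png

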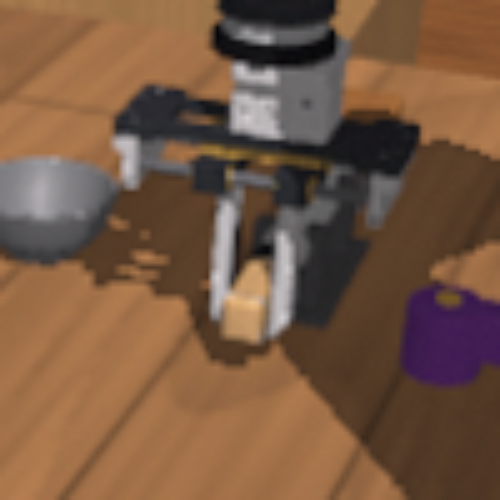

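View pics/w7.png

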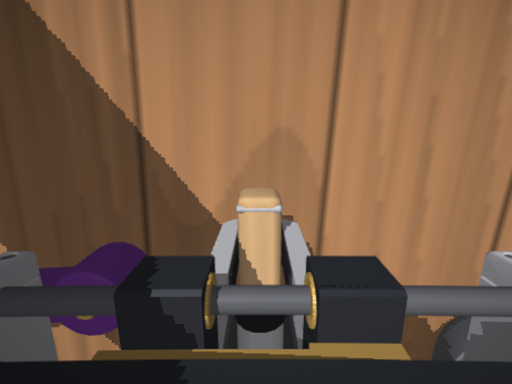

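The gripper closed to about 26 mm around the grip, so the button is pressed in. Pull just past the first stop and read the force.

>>> arm_command --plan '[1, -0.001, 0.02, 0, 0, 1, -0.002, 0.04, 0, 0, 1, -0.003, 0.065, 0, 0, 1, -0.004, 0.09, 0, 0, 1, -0.005, 0.115, 0, 0, 1, -0.005, 0.135, 0, 0, 1, -0.006, 0.15, 0, 0, 1, -0.006, 0.165, 0, 0, 1, -0.007, 0.175, 0, 0, 1, -0.007, 0.175, 0, 0]' --newtons 40

```text
time_s: 11.9
ee_pos: [0.5018, -0.177, 0.23]
eef_rot: [3.142, 0.001, 1.61]
force: [-3.4, -5.0, 5.0]
grip_width: 0.0261
```

Run:
```python
from h import *
p=par("wrist"); im=vision.camera("wrist"); cv2.imwrite("pics/w8.png",im)
o=sensors.get_obs();print(o["time_s"],o["ee_pos"],o["eef_rot"],o["grip_width"],o["force"])
s=vision.camera("side"); cv2.imwrite("pics/s8.png",cv2.resize(s[100:220,240:360],None,fx=5,fy=5))
```

```text
11.95 [ 0.50183476 -0.17712254  0.22993169] [-3.14156679e+00  8.61802822e-04  1.61039870e+00] 0.025671915411079996 [-3.34479279 -5.31007352  5.18427571]
```

View pics/s8.png

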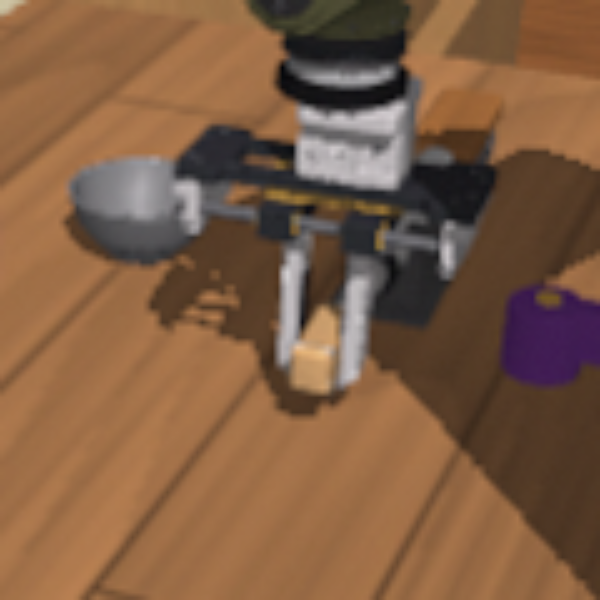

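View pics/w8.png

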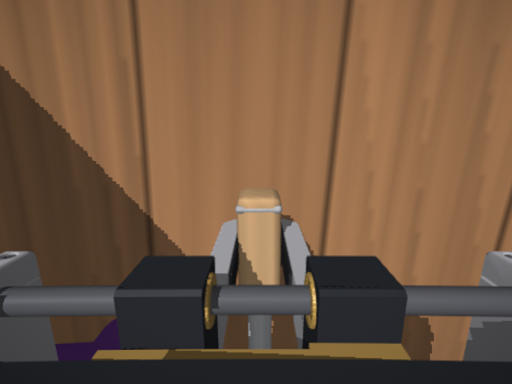

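The grip moved with the fingers (its end is still at row 190), with about -5 N at 70 mm, so the middle tube is now drawing out. Continue to the second stop, creeping at the end.

>>> arm_command --plan '[1, -0.001, 0.025, 0, 0, 1, -0.002, 0.05, 0, 0, 1, -0.003, 0.075, 0, 0, 1, -0.004, 0.1, 0, 0, 1, -0.005, 0.12, 0, 0, 1, -0.005, 0.135, 0, 0, 1, -0.006, 0.145, 0, 0, 1, -0.006, 0.15, 0, 0, 1, -0.006, 0.15, 0, 0]'

```text
time_s: 12.9
ee_pos: [0.4993, -0.1173, 0.2298]
eef_rot: [-3.141, 0.001, 1.61]
force: [-4.4, -5.7, 5.1]
grip_width: 0.0252
```

Run:
```python
from h import *
p=par("wrist"); im=vision.camera("wrist"); cv2.imwrite("pics/w9.png",im)
o=sensors.get_obs();print(o["time_s"],o["ee_pos"],o["eef_rot"],o["grip_width"],o["force"])
```

```text
12.95 [ 0.49931071 -0.11735175  0.22982657] [-3.14113787e+00  9.73761589e-04  1.61022297e+00] 0.026070895891721218 [-3.29715226 -7.17925134  4.8623588 ]
```

View pics/w9.png

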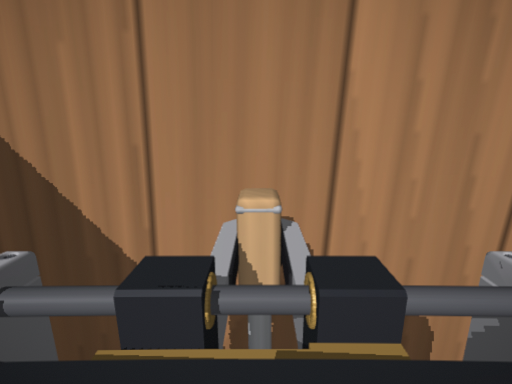

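Still about -6 to -7 N (spring only). Creep in 1 mm steps until the stop shows as a force rise.

>>> arm_command --plan '[1, 0, 0.0025, 0, 0, 1, 0, 0.0025, 0, 0]'

```text
time_s: 13.15
ee_pos: [0.4993, -0.1169, 0.2298]
eef_rot: [-3.141, 0.002, 1.61]
force: [-4.2, -12.4, 3.9]
grip_width: 0.026
```

>>> arm_command --plan '[1, 0, 0.0025, 0, 0, 1, 0, 0.0025, 0, 0]'

```text
time_s: 13.35
ee_pos: [0.4993, -0.1164, 0.2297]
eef_rot: [-3.141, 0.003, 1.61]
force: [-4.9, -19.9, 1.4]
grip_width: 0.0264
```

>>> arm_command --plan '[1, 0, 0.0025, 0, 0, 1, 0, 0.0025, 0, 0]'

```text
time_s: 13.55
ee_pos: [0.4992, -0.116, 0.2297]
eef_rot: [-3.141, 0.004, 1.61]
force: [-3.8, -27.1, -0.6]
grip_width: 0.0261
```

The force climbed about 7 N per mm to -27 N, so this is the second stop. Ease off by 1 mm to keep a moderate pull against it, firm up the grip, hold, and check.

>>> arm_command --plan '[1, 0, -0.0025, 0, 0, 1, 0, -0.0025, 0, 0, 1, 0, -0.0025, 0, 0, 1, 0, -0.0025, 0, 0, 1, 0, -0.0025, 0, 0]' --newtons 50

```text
time_s: 14.05
ee_pos: [0.4993, -0.1165, 0.2297]
eef_rot: [-3.141, 0.003, 1.61]
force: [-3.1, -19.4, 1.1]
grip_width: 0.0259
```

Run:
```python
from h import *
im=vision.camera("wrist"); t=vision.camera("top"); s=vision.camera("side")
cv2.imwrite("pics/w10.png",im[150:384])
cv2.imwrite("pics/t10.png",t); cv2.imwrite("pics/s10.png",cv2.resize(s[100:340,130:390],None,fx=2.4,fy=2.4,interpolation=cv2.INTER_CUBIC))
o=sensors.get_obs();print(o["time_s"],o["ee_pos"],o["eef_rot"],o["grip_width"],o["force"])
```

```text
14.2 [ 0.49926562 -0.11646574  0.2297398 ] [-3.14141196e+00  3.02289140e-03  1.60983471e+00] 0.026048054356156595 [ -3.58149612 -19.52328986   0.80994992]
```

View pics/s10.png

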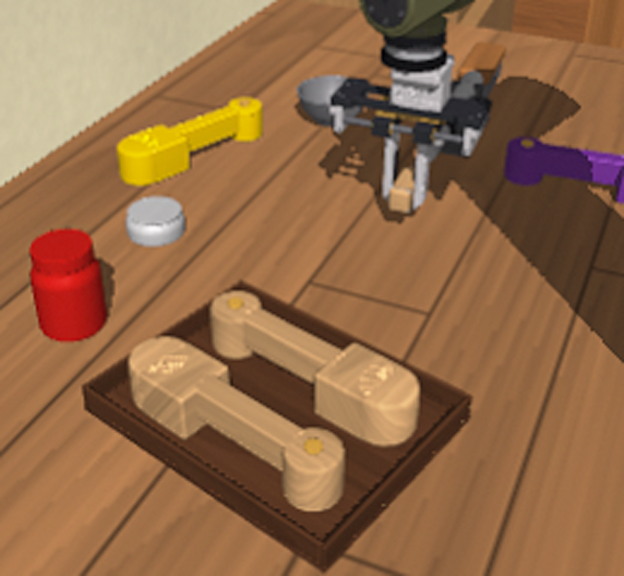

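View pics/t10.png

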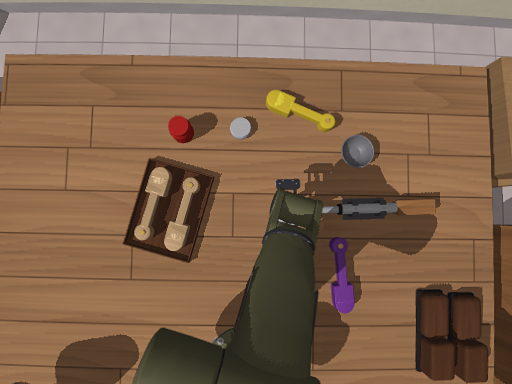

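View pics/w10.png

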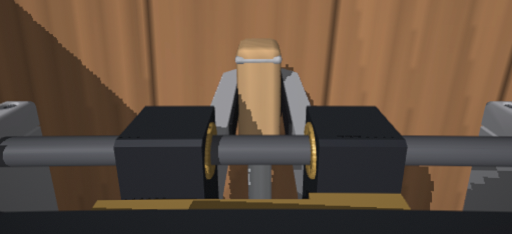

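Side and top views show both trees flat in the tray (side crop heads at (370,390) and (170,370)). The bowl, jar and tin are unmoved at (151,358), (129,181) and (128,240). In the wrist view the grip's end is still at row 190 between the fingers, so it has not slipped. The force is steady at about 19.5 N against the stop. Handing in.

```bash
python3 -c "
from station import job; print(job.hand_in())"
```

```text
the job is handed in; nothing more can be done
None
```

The job is done and handed in at about 14 s. I laid the wooden shoe tree flat in the tray's free half beside its mate. I then squeezed the grip with the button in, drew it out past the first stop to the second, and am still holding it there.

- **Pull:** the grip moved about 131 mm. The spring resisted with about 5–7 N, then the force rose steeply by about 7 N per mm at the end, which marks the second stop. I eased back 1 mm and am holding a steady pull of about 19.5 N there, with the grip set to 50 N.
- **Grip:** the wrist view shows no slip of the grip between the fingers, and the opening is about 26 mm. That fits a button pressed in, though I never saw the button itself once the fingers closed.
- **Other things:** the last pictures show both trees flat in the tray, and the bowl, jar and tin where they were.
- **Tree direction:** the tree lies heel-to-toe with its mate, pointing the opposite way, since you gave no direction.

No check failed or disagreed. In the wrist view, the model's toe edge was about 10 pixels off the tree's before I picked it up. The heel and bar lined up, so I gripped by those and it lifted level.

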